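# Load four compression-set clamps with their rubber test buttons

## Robot

A 7-joint arm with a two-finger parallel gripper is mounted at the origin on the work surface. World frame = base frame: x ahead of the robot, y to its left, z up, the work surface at z = 0. Lengths are in m, angles in rad, forces in N, time in s.
With the tool pointing down it reaches from about 0.425 to 0.875 m from the base axis. Payload 8.4 kg.
Tool frame: the origin (TCP) lies midway between the tips of the shut fingers; the grasp point (between the pads) lies manip.grip_depth behind it (manip.grip_depth is the distance from the TCP to the grasp point, in m); z points along the fingers, y is the line along which they close (so a half turn about z gives the same grasp; the last joint's range is limited). The gripper opens to 87 mm and grips with 3 to 60 N. Pads are 19 mm wide; open, the fingers measure 117 mm over their backs; the gripper's body (75 mm by 190 mm) begins 51 mm behind the grasp point.
Start: joints at [-0.099, 0.333, 0.04, 1.465, -0.013, 1.343, -0.059], TCP at [0.65, -0, 0.223] pointing down, gripper open.
Joint ranges: [-2.58, 2.58], [-0.38, 2.09], [-1.3, 1.39], [0.25, 2.4], [-1.5, 4.64], [0.08, 2.09], [-2.65, 2.65]. Speed limits (rad/s): [2.22, 2.22, 2.79, 2.79, 3.14, 3.14, 3.14].

## Interface

Orientations are given as a unit quaternion [x, y, z, w].
In Python, from bench import manip gives the robot as it stands. The module is installed in compiled form; this text tells all that it offers.
- The arm moves only by the tool carry_out, never from a script. Its argument "plan" is a list that holds one entry, the list of rows, each a list of 7 numbers: the finger opening in mm, from 0 to 87, then the shift along the tool's x, y, z in units of 30 mm (1.0 is 30 mm), then the turn, a rotation vector about the tool's x, y, z in units of 10 degrees (1.0 is 10 degrees). A call has 1 to 8 rows; each row is the pose to reach, as a shift and turn from the pose commanded when the call began, along the tool's axes at that moment; what a row does not reach only later rows make up. A row lasts 1/8 s, in which the tool goes at most 62.5 mm and 10.7 degrees, less where a joint would pass 70% of its speed; a pose out of reach is approached as far as the arm can. A call with a gripper value outside its range is refused whole. The fingers move at their own pace and stop on an object; the grip force is fixed at half the most. Time passes only in rows, so rows that repeat a pose let the fingers close. It gives the time, the measured TCP pose, the force, the opening and the grip force at its end, in the units of the state.
- manip.read_state(): the state, without advancing time (a new reading comes with each control period).
- manip.read_camera(name): name is "scene" or "side" or "wrist"; returns a dict with "img" (480x640x3 uint8, red, green, blue), "K" (3x3 intrinsics, pixels), "eye" and "rotation" of the camera in the world; the wrist camera has in their place "tool_from_camera" (4x4, takes a point from camera to tool coordinates, whose origin is the TCP and whose axes are the flange's). Camera axes: x right, y up, looking along -z (the intrinsics and any distortion apply to the point x, -y, -z); pixel columns grow to the right and rows downward; lengths in m; the calibration is good to about 2 mm. The wrist camera is an equidistant fisheye: a pixel r from the principal point sees the ray r / f radians off the axis. A picture is of the moment at which its call begins: read the wrist's pose just before it. There is no depth.
- manip.sign_off(): hands the job in; it is judged then, once.
Trained networks look in a picture, given as the dict that the camera call returned (one of the last four; its "shot" number tells which), for a name from the list of things; names that differ only in an ending like _2 or _b are one class to them, and where a whole thing is asked for, a point or a joint stands for the part that bears it (a point fixed in the world has none). Each returns a list of dicts, best first, with "score" (0 to 1); they miss things now and then, are a little off and sometimes report something else, mostly with a low value. They report only what shows in the picture. A call takes as long as a camera call. They do not tell look-alikes from the thing itself.
- manip.masks_of(picture, query): "pixels" (480x640 bool, what is visible of it) and "position" ([column, row] in pixels, amid what is visible of it).
The state is a dict: "clock": time; "joint_positions": joint angles; "joint_vel": joint speeds; "joint_torque": joint torques, N m; "tool_pos": TCP position; "tcp_rot": TCP orientation; "contact_force": force on the tool from outside, world axes, zero at the start; "wrist_torque": the same for the moment, N m; "opening": opening from 0.0 (shut) to 1.0 (fully open); "grasp_force": force on a finger pad.
Only numpy, scipy, OpenCV 4.12 (cv2) and the standard library are available. Lean on these libraries where they do the work, as an engineer would, in place of code of your own. Each camera call takes 0.05 s, during which the arm holds its last target. There are 200 camera calls.

## Task

Load the four open compression-set clamps: pick out the four large rubber buttons and lay each one flat on the bare steel in the middle of the clamp whose painted ends have the button's colour, midway between the two brass collars. The small blue button and the red dumbbell strip belong to other tests: leave them where they lie.

Things in the scene. Friction and masses are not known exactly. Their poses are not given: they have to be found in the camera images.
- black_button: Large test button of black rubber: a plain solid disc, 29 mm diameter, 12.5 mm thick, 11 to 17 g, lying flat and loose on the bench. Origin at the centre of the solid (6.25 mm above what it lies on); z is the disc's axis. Either face may be up.
- red_button: Large test button of red rubber: a plain solid disc, 29 mm diameter, 12.5 mm thick, 11 to 17 g, lying flat and loose on the bench. Origin at the centre of the solid (6.25 mm above what it lies on); z is the disc's axis. Either face may be up.
- blue_button: Large test button of blue rubber: a plain solid disc, 29 mm diameter, 12.5 mm thick, 11 to 17 g, lying flat and loose on the bench. Origin at the centre of the solid (6.25 mm above what it lies on); z is the disc's axis. Either face may be up.
- green_button: Large test button of green rubber: a plain solid disc, 29 mm diameter, 12.5 mm thick, 11 to 17 g, lying flat and loose on the bench. Origin at the centre of the solid (6.25 mm above what it lies on); z is the disc's axis. Either face may be up.
- black_clamp: Clamp lower half, fixed: steel plate 60 mm (x) by 130 (y), 12 thick, last 14 mm at both y ends painted black. At y = +-38, x = 0: 10 mm studs, tops 50 above the bench, in brass collars 22 wide, tops 21.4 above it; 54 of flat plate between the collars. No studs towards +-x: fingers closing along x clear them. Origin: middle of the underside, on the bench; z up.
- red_clamp: Clamp lower half, fixed: steel plate 60 mm (x) by 130 (y), 12 thick, last 14 mm at both y ends painted red. At y = +-38, x = 0: 10 mm studs, tops 50 above the bench, in brass collars 22 wide, tops 21.4 above it; 54 of flat plate between the collars. No studs towards +-x: fingers closing along x clear them. Origin: middle of the underside, on the bench; z up.
- blue_clamp: Clamp lower half, fixed: steel plate 60 mm (x) by 130 (y), 12 thick, last 14 mm at both y ends painted blue. At y = +-38, x = 0: 10 mm studs, tops 50 above the bench, in brass collars 22 wide, tops 21.4 above it; 54 of flat plate between the collars. No studs towards +-x: fingers closing along x clear them. Origin: middle of the underside, on the bench; z up.
- green_clamp: Clamp lower half, fixed: steel plate 60 mm (x) by 130 (y), 12 thick, last 14 mm at both y ends painted green. At y = +-38, x = 0: 10 mm studs, tops 50 above the bench, in brass collars 22 wide, tops 21.4 above it; 54 of flat plate between the collars. No studs towards +-x: fingers closing along x clear them. Origin: middle of the underside, on the bench; z up.
- small_button: Bystander: small blue rubber button, 13 mm diameter, 6.3 mm thick, 10 g, loose on the bench; a test piece for another test. Origin at its centre.
- dumbbell_strip: Bystander: flat red rubber dumbbell-shaped tensile strip, 75 mm long along its y, 12.5 mm wide at its ends, 4 mm at its waist, 3 mm thick, 10 g, loose on the bench. Origin at its centre.
There are look-alikes about, which are no part of the job. Several things have the shape of the green_button; the one meant has the colours described above.

How it is judged:
By the outcome, as a careful person would: the job done as asked, in the order asked, and still so for the second after the job is handed in, with the robot touching nothing.
It also fails if it takes over 112 s, if anything falls off the work surface, if the arm or the gripper's body presses on something with over 40 N, if the wrist force passes 120 N, or if a joint passes its speed limit or range.

## Working session

There is one attempt and no reset: what is moved stays moved. The work goes in short steps, Python scripts to look and compute and a tool call to move; the robot and the scene stay as the last step left them, time stands still between calls to the robot, and variables do not carry over. Pictures are saved under pics/ and viewed, at most 14 in all, crops included, and the job is handed in when it is done.

Besides the shell and the picture viewer there is one more tool, called after "Emit:" as name(argument=value, ...), one argument or row to a line, values as JSON. carry_out: Moves the arm, as the interface text tells. Its arguments: {"type":"object","properties":{"plan":{"type":"array","items":{"type":"array","items":{"type":"array","items":{"type":"number"}}}}},"required":["plan"]}

```bash
mkdir -p pics; cat > h.py <<'E'
import numpy as np, cv2
from bench import manip
from scipy.spatial.transform import Rotation as R
def shot(n):
    s=manip.read_state(); p=manip.read_camera(n); return s,p
def save(p,f): cv2.imwrite('pics/'+f,p['img'][:,:,::-1])
def cam(s,p):
    if 'eye' in p:
        r=np.array(p['rotation']); r=r if r.shape==(3,3) else R.from_quat(r).as_matrix()
        return np.array(p['eye']),r
    T=np.eye(4);T[:3,:3]=R.from_quat(s['tcp_rot']).as_matrix();T[:3,3]=s['tool_pos']
    T=T@np.array(p['tool_from_camera']); return T[:3,3],T[:3,:3]
def ray(s,p,uv):
    e,r=cam(s,p);K=np.array(p['K']); x=(uv[0]-K[0,2])/K[0,0];y=(uv[1]-K[1,2])/K[1,1]
    if 'eye' in p: d=np.array([x,-y,-1.])
    else:
        t=np.hypot(x,y);k=np.sin(t)/t if t>1e-9 else 1; d=np.array([x*k,-y*k,-np.cos(t)])
    d=r@d; return e,d/np.linalg.norm(d)
def atz(s,p,uv,z):
    e,d=ray(s,p,uv); return e+d*(z-e[2])/d[2]
def tri(a,b):
    A=np.zeros((3,3));c=np.zeros(3)
    for e,d in (a,b):
        M=np.eye(3)-np.outer(d,d);A+=M;c+=M@e
    x=np.linalg.solve(A,c); return x,[float(np.linalg.norm(np.cross(x-e,d))) for e,d in (a,b)]
E
python3 - <<'E'
from h import *
np.set_printoptions(precision=4,suppress=True)
names=[c+k for k in('_button','_clamp') for c in('black','red','blue','green')]+['small_button','dumbbell_strip']
for n in('scene','side','wrist'):
    s,p=shot(n); save(p,n+'0.png'); print(n,{k:p[k] for k in p if k not in('img',)} )
    for q in names:
        for m in manip.masks_of(p,q)[:5]:
            if m['score']>.3:
                px=m['pixels'];col=np.median(p['img'][px],axis=0) if px.any() else None
                print(q,round(m['score'],2),np.round(m['position'],1),px.sum(),col,atz(s,p,m['position'],.006 if 'button' in q else .012))
print(s)
E
```

```text
scene {'K': array([[576.7224,   0.    , 323.2219],
       [  0.    , 576.7224, 242.1334],
       [  0.    ,   0.    ,   1.    ]]), 'eye': array([0.9122, 0.6558, 1.0941]), 'rotation': array([0.0835, 0.2959, 0.911 , 0.2749]), 'shot': 1}
blue_button 0.65 [347.2 261.1] 119 [35. 43. 84.] [0.4737 0.0687 0.006 ]
green_button 0.61 [342.5 207.2] 107 [203. 209. 205.] [ 0.3931 -0.0674  0.006 ]
green_button 0.59 [300.8 246.1] 132 [198.5 125.  154. ] [ 0.5391 -0.0254  0.006 ]
green_button 0.56 [313.1 225.7] 106 [43. 97. 55.] [ 0.4832 -0.0596  0.006 ]
green_button 0.52 [327.3 244.4] 128 [202.5 208.  204.5] [0.4854 0.0047 0.006 ]
black_clamp 0.98 [234.8 238.8] 905 [152. 158. 159.] [ 0.6578 -0.1249  0.012 ]
red_clamp 0.98 [414.3 379.1] 2042 [164. 173. 172.] [0.5261 0.3757 0.012 ]
green_clamp 0.84 [307.4 319.6] 1700 [ 93. 101. 100.] [0.6307 0.1474 0.012 ]
dumbbell_strip 0.46 [384.5 292.4] 75 [139.  59.  59.] [0.4555 0.1843 0.012 ]
side {'K': array([[577.8444,   0.    , 318.0909],
       [  0.    , 577.8444, 239.9472],
       [  0.    ,   0.    ,   1.    ]]), 'eye': array([ 0.0598, -0.7326,  0.7015]),
[... 1955 characters left out ...]
clamp 0.83 [302.2  62.3] 7560 [102. 109. 112.] [0.6313 0.1453 0.012 ]
dumbbell_strip 0.84 [131.9  42.3] 427 [144.  12.   2.] [0.4467 0.185  0.012 ]
{'clock': 1.1, 'joint_positions': array([-0.0992,  0.3332,  0.0399,  1.4654, -0.0134,  1.3433, -0.0585]), 'joint_vel': array([-0.0001,  0.0002,  0.0018,  0.0001, -0.0003, -0.    , -0.0014]), 'joint_torque': array([ -0.0007, -65.6109,   1.333 , -40.4058,  -0.0597,   0.0348,
         0.    ]), 'tool_pos': array([ 0.65  , -0.    ,  0.2225]), 'tcp_rot': array([ 0.7071,  0.7071, -0.    , -0.    ]), 'contact_force': array([ 0.2234, -0.112 ,  0.5268]), 'wrist_torque': array([ 0.0059,  0.0238, -0.0395]), 'grasp_force': 0.0, 'opening': 0.9962327240885526}
```

View images.

View pics/scene0.png

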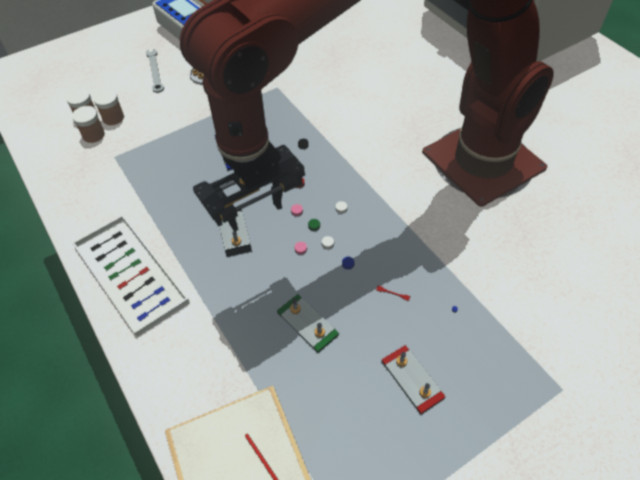

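View pics/side0.png

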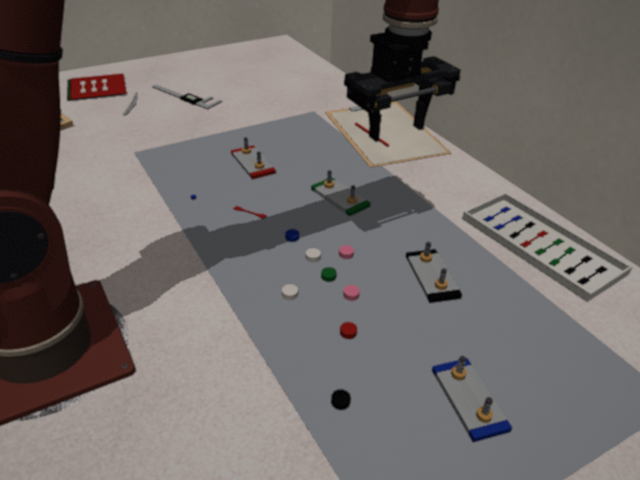

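View pics/wrist0.png

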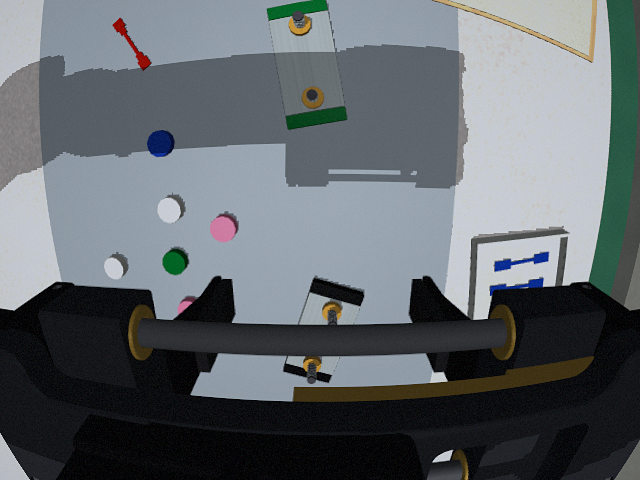

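The scene view shows the bench: green (307,320), red (413,380) and black (234,238) clamps, with the blue clamp hidden. The side view shows the black (341,399), red (349,330), green (329,274) and blue (292,235) large buttons, white and pink decoys, and the blue clamp (470,399). The wrist view shows green at (175,261) among the decoys. Next I'll take a wrist sweep for accurate measurements.

Emit:
carry_out(
  plan=[
    [[87,-15,-5,-2.5,0,0,0],[87,-15,-5,-2.5,0,0,0],[87,-15,-5,-2.5,0,0,0],[87,-15,-5,-2.5,0,0,0],[87,-15,-5,-2.5,0,0,0],[87,-15,-5,-2.5,0,0,0],[87,-15,-5,-2.5,0,0,0],[87,-15,-5,-2.5,0,0,0]],
  ],
)

```text
clock: 2.65
tool_pos: [0.4981, -0.4531, 0.2982]
tcp_rot: [0.708, 0.706, -0.0, 0.0]
contact_force: [1.1, 1.0, 0.3]
opening: 1.001
grasp_force: 0.0
```

```bash
cat > look.py <<'E'
import sys,pickle,os
from h import *
np.set_printoptions(precision=4,suppress=True)
f=sys.argv[1]; s,p=shot('wrist'); save(p,f+'.png'); print(s['clock'],s['tool_pos'],s['tcp_rot'],s['contact_force'])
D=pickle.load(open('D.pkl','rb')) if os.path.exists('D.pkl') else {}
def isc(img,c):
    r,g,b=[img[...,i].astype(int) for i in range(3)]
    return {'black':img.max(-1)<60,'red':(r>1.6*g+20)&(r>1.6*b+20)&(abs(g-b)<45),'green':(g>1.5*r+12)&(g>1.25*b+8),'blue':(b>1.5*r+15)&(b>1.4*g+10)}[c]
for c in sys.argv[2:]:
    q={'b':'_button','c':'_clamp'}[c[-1]]; n=c[:-1]+q
    for m in manip.masks_of(p,n)[:4]:
        px=m['pixels']; k=isc(p['img'],c[:-1])
        if q=='_button':
            if m['score']<.3 or (px&k).sum()<.4*px.sum(): continue
            uv=np.argwhere(px)[:,::-1]; box=cv2.minAreaRect(uv.astype(np.float32))
            uv=np.array(box[0]); D.setdefault(n,[]).append((f,ray(s,p,uv)))
            print(n,round(m['score'],2),uv,box[1],px.sum(),atz(s,p,uv,.0085))
        elif m['score']>.5:
            d=cv2.dilate(px.astype(np.uint8),np.ones((5,5)))&k.astype(np.uint8)
            nn,l,st,ce=cv2.connectedComponentsWithStats(d)
            o=np.argsort(-st[1:,4])[:3]+1
            P=[]
            for i in o:
                uv=np.argwhere(l==i)[:,::-1].astype(np.float32); u=np.array(cv2.minAreaRect(uv)[0]);P.append((ray(s,p,u),atz(s,p,u,.012)));print(n,round(m['score'],2),st[i,4],u,P[-1][1])
            if len(P)>1:
                a,b=P[0],P[1]
                if a[1][1]>b[1][1]: a,b=b,a
                D.setdefault(n,[]).append((f,a[0],b[0])); v=b[1]-a[1]; print('   mid',(a[1]+b[1])/2,'len',np.linalg.norm(v),'yaw',np.degrees(np.arctan2(-v[0],v[1])))
pickle.dump(D,open('D.pkl','wb'))
E
python3 look.py w1 blackb redb greenb bluec blackc
```

```text
2.65 [ 0.4981 -0.4531  0.2982] [ 0.708   0.7062 -0.0004  0.0004] [1.0599 0.9724 0.2684]
black_button 0.73 [207.5  80. ] (23.084627151489258, 21.81971549987793) 417 [ 0.3593 -0.3093  0.0085]
red_button 0.51 [273.   2.] (4.0, 16.0) 68 [ 0.4404 -0.2134  0.0085]
blue_clamp 0.6 550 [355.7059  99.6765] [ 0.5391 -0.3398  0.012 ]
blue_clamp 0.6 529 [333.8604 192.1109] [ 0.5134 -0.4521  0.012 ]
   mid [ 0.5262 -0.396   0.012 ] len 0.11520785383058917 yaw -12.893034661898922
black_clamp 0.91 456 [428.9138   4.9655] [ 0.6307 -0.2126  0.012 ]
```

View pics/w1.png

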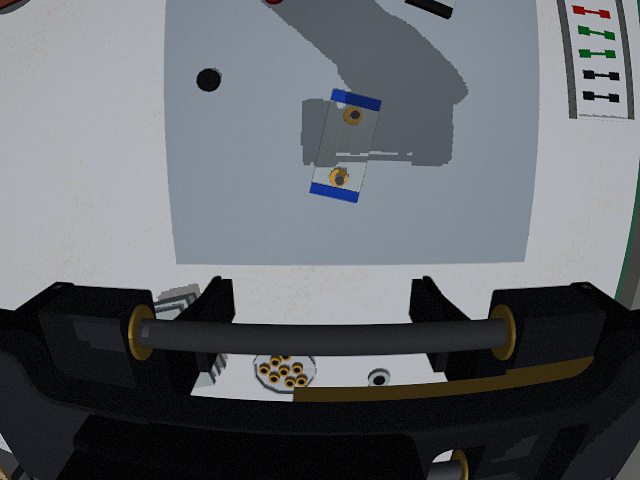

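Blue clamp sits at (345,146), black button at (208,80); nothing in the way.

Emit:
carry_out(
  plan=[
    [[87,3,0,0,0,0,0],[87,3,0,0,0,0,0],[87,3,0,0,0,0,0],[87,3,0,0,0,0,0]],
  ],
)

```text
clock: 3.45
tool_pos: [0.5002, -0.3598, 0.2977]
tcp_rot: [0.707, 0.707, -0.0, 0.0]
contact_force: [-0.3, -0.3, 0.2]
opening: 1.001
grasp_force: 0.0
```

```bash
python3 look.py w2 blackb redb greenb bluec blackc
```

```text
3.45 [ 0.5002 -0.3598  0.2977] [ 0.7068  0.7075 -0.0001  0.0002] [-0.3399 -0.3477  0.1706]
black_button 0.76 [208.434  153.0189] (21.70296859741211, 25.549060821533203) 467 [ 0.3603 -0.3079  0.0085]
red_button 0.89 [271.   62.5] (23.33452033996582, 21.920310974121094) 428 [ 0.4402 -0.1993  0.0085]
blue_clamp 0.63 564 [353.1488 176.3602] [ 0.5387 -0.3389  0.012 ]
blue_clamp 0.63 429 [331.2439 264.1951] [ 0.5131 -0.4518  0.012 ]
   mid [ 0.5259 -0.3954  0.012 ] len 0.11578213569522237 yaw -12.798383773831905
black_clamp 0.8 634 [431.5345  66.4138] [ 0.6336 -0.1998  0.012 ]
black_clamp 0.8 108 [465.   4.] [ 0.6803 -0.1102  0.012 ]
black_clamp 0.8 63 [441.4412  56.7647] [ 0.6465 -0.1861  0.012 ]
   mid [ 0.6569 -0.155   0.012 ] len 0.1009978393429527 yaw -27.544102434080393
```

Emit:
carry_out(
  plan=[
    [[87,5.5,0,0,0,0,0],[87,5.5,0,0,0,0,0],[87,5.5,0,0,0,0,0],[87,5.5,0,0,0,0,0],[87,5.5,0,0,0,0,0]],
  ],
)

```text
clock: 4.38
tool_pos: [0.4998, -0.1961, 0.2976]
tcp_rot: [0.707, 0.707, -0.0, 0.0]
contact_force: [0.3, -0.1, -0.1]
opening: 1.0
grasp_force: 0.0
```

```bash
python3 look.py w3 redb greenb blueb blackc greenc
```

```text
4.375 [ 0.4998 -0.1961  0.2976] [ 0.7075  0.7068 -0.0002  0.0002] [ 0.3202 -0.1453 -0.1472]
red_button 0.91 [274. 195.] (21.21320343017578, 22.62741470336914) 409 [ 0.4415 -0.1986  0.0085]
green_button 0.96 [306.5  85.5] (23.0, 23.0) 468 [ 0.4825 -0.0652  0.0085]
black_clamp 0.92 1097 [439.5294 160.4182] [ 0.6461 -0.153   0.012 ]
black_clamp 0.92 18 [458.7308 134.1539] [ 0.6703 -0.1188  0.012 ]
black_clamp 0.92 17 [446.35 135.55] [ 0.6538 -0.1216  0.012 ]
   mid [ 0.6582 -0.1359  0.012 ] len 0.0419405924567665 yaw -35.300768409462286
```

Emit:
carry_out(
  plan=[
    [[87,5,0,0,0,0,0],[87,5,0,0,0,0,0],[87,5,0,0,0,0,0],[87,5,0,0,0,0,0],[87,5,0,0,0,0,0]],
  ],
)

```text
clock: 5.3
tool_pos: [0.5, -0.0464, 0.2975]
tcp_rot: [0.708, 0.707, -0.0, 0.0]
contact_force: [0.7, -0.8, 0.6]
opening: 1.0
grasp_force: 0.0
```

```bash
python3 look.py w4 greenb blueb greenc redc
```

```text
5.3 [ 0.5    -0.0464  0.2975] [ 0.7077  0.7066 -0.0002  0.0001] [ 0.677  -0.8033  0.6074]
green_button 0.82 [307. 206.] (22.0, 22.0) 419 [ 0.4823 -0.063   0.0085]
blue_button 0.8 [302.5  97.5] (23.0, 23.0) 446 [0.4779 0.0699 0.0085]
```

Emit:
carry_out(
  plan=[
    [[87,5,0,0,0,0,0],[87,5,0,0,0,0,0],[87,5,0,0,0,0,0],[87,5,0,0,0,0,0],[87,5,0,0,0,0,0]],
  ],
)

```text
clock: 6.18
tool_pos: [0.5002, 0.1036, 0.2975]
tcp_rot: [0.708, 0.707, -0.0, 0.0]
contact_force: [0.1, -0.1, -0.5]
opening: 0.999
grasp_force: 0.0
```

```bash
python3 look.py w5 greenb blueb greenc redc
```

```text
6.175 [0.5002 0.1036 0.2975] [ 0.7077  0.7065 -0.0002  0.0001] [ 0.1155 -0.1434 -0.4945]
green_button 0.73 [309. 314.] (21.21320343017578, 19.798988342285156) 360 [ 0.483  -0.0628  0.0085]
blue_button 0.82 [303.5 219. ] (21.920310974121094, 23.33452033996582) 444 [0.4779 0.0704 0.0085]
green_clamp 0.74 509 [423.1996 113.4471] [0.6235 0.2036 0.012 ]
green_clamp 0.74 456 [434.2196 204.9277] [0.6427 0.09   0.012 ]
   mid [0.6331 0.1468 0.012 ] len 0.11519204070467633 yaw 9.57643962910694
red_clamp 0.77 604 [343.5  27. ] [0.5268 0.3073 0.012 ]
```

Emit:
carry_out(
  plan=[
    [[87,5,0,0,0,0,0],[87,5,0,0,0,0,0],[87,5,0,0,0,0,0],[87,5,0,0,0,0,0],[87,5,0,0,0,0,0]],
  ],
)

```text
clock: 7.05
tool_pos: [0.5004, 0.2536, 0.2975]
tcp_rot: [0.708, 0.707, -0.0, 0.0]
contact_force: [-0.0, -0.8, 0.8]
opening: 1.002
grasp_force: 0.0
```

```bash
python3 look.py w6 redc greenc
python3 -c "
import cv2
a=cv2.imread('pics/w3.png')[70:250,380:520];b=cv2.imread('pics/w4.png')[130:310,380:520]
cv2.imwrite('pics/c.png',cv2.resize(cv2.hconcat([a,b]),None,fx=2.8,fy=2.8,interpolation=cv2.INTER_NEAREST))"
```

```text
7.05 [0.5004 0.2536 0.2975] [ 0.7077  0.7066 -0.0002  0.0002] [-0.0083 -0.8234  0.8106]
red_clamp 0.85 531 [343.0059 147.3127] [0.5264 0.3094 0.012 ]
red_clamp 0.85 529 [345.4949  52.6134] [0.5292 0.4247 0.012 ]
   mid [0.5278 0.3671 0.012 ] len 0.11526159371364421 yaw -1.4180767169897823
green_clamp 0.97 526 [418.027  231.1622] [0.6237 0.2056 0.012 ]
green_clamp 0.97 43 [406.8649 314.1891] [0.6184 0.0864 0.012 ]
   mid [0.6211 0.146  0.012 ] len 0.11924347466759344 yaw -2.5481344068653
```

Emit:
carry_out(
  plan=[
    [[87,4,0,0,0,0,0],[87,4,0,0,0,0,0],[87,4,0,0,0,0,0],[87,4,0,0,0,0,0],[87,4,0,0,0,0,0]],
  ],
)

```text
clock: 7.82
tool_pos: [0.5009, 0.3732, 0.2979]
tcp_rot: [0.708, 0.706, 0.0, 0.0]
contact_force: [-0.1, -0.0, 0.2]
opening: 1.001
grasp_force: 0.0
```

```bash
python3 look.py w7 redc greenc
```

```text
7.825 [0.5009 0.3732 0.2979] [0.7081 0.7061 0.0001 0.0005] [-0.0717 -0.0464  0.213 ]
red_clamp 0.87 554 [344.535  150.3099] [0.529  0.4254 0.012 ]
red_clamp 0.87 454 [341.9181 242.5214] [0.5269 0.3101 0.012 ]
   mid [0.528  0.3678 0.012 ] len 0.11529499819028409 yaw -1.0464128057700657
green_clamp 0.79 229 [399.6216 314.7298] [0.6087 0.2052 0.012 ]
green_clamp 0.79 107 [405.0769 379.8846] [0.6286 0.0887 0.012 ]
green_clamp 0.79 75 [427.2162 375.2973] [0.6632 0.0949 0.012 ]
   mid [0.6187 0.1469 0.012 ] len 0.11816895683350069 yaw 9.668429007642132
```

View pics/c.png

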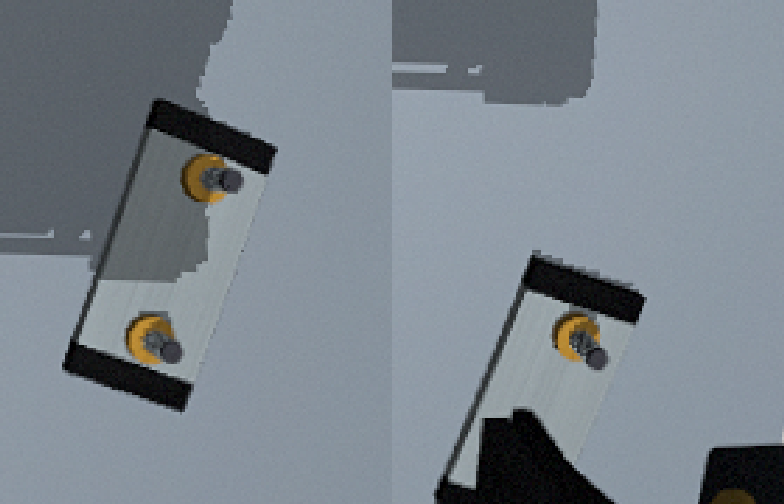

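The crop shows black clamp paint ends around crop (215,135) and (125,380), collars at (204,178) and (150,340); the shadow had confused the threshold, so I use those points.

```bash
python3 - <<'E'
from h import *
import pickle
np.set_printoptions(precision=4,suppress=True)
D=pickle.load(open('D.pkl','rb'))
def g(n,a,b,i=1):
    A=[e for e in D[n] if e[0]==a][0];B=[e for e in D[n] if e[0]==b][0]; print(n,i,*tri(A[i],B[i]))
g('black_button','w1','w2');g('red_button','w2','w3');g('green_button','w3','w4');g('blue_button','w4','w5')
g('blue_clamp','w1','w2');g('blue_clamp','w1','w2',2);g('red_clamp','w6','w7');g('red_clamp','w6','w7',2)
g('green_clamp','w5','w6',2)
s,p=shot('wrist'); q3=dict(s,tool_pos=np.array([.4998,-.1961,.2976]),tcp_rot=np.array([.7075,.7068,-.0002,.0002]))
q4=dict(s,tool_pos=np.array([.5,-.0464,.2975]),tcp_rot=np.array([.7077,.7066,-.0002,.0001]))
f=lambda c:(380+c[0]/2.8-.3,70+c[1]/2.8-.3)
for c,z in [((157,98),.012),((276,149),.012),((64,369),.012),((184,411),.012),((204,178),.0214),((150,340),.0214)]: print(c,atz(q3,p,f(c),z))
h=lambda c:(380+(c[0]-392)/2.8-.3,130+c[1]/2.8-.3)
print(tri(ray(q3,p,f((204,178))),ray(q4,p,h((577,338)))), tri(ray(q3,p,f((276,149))),ray(q4,p,h((646,297)))))
E
```

```text
black_button 1 [ 0.3577 -0.3083  0.0018] [0.0004858046211253264, 0.0004858046211253023]
red_button 1 [ 0.4406 -0.199   0.0067] [0.0006707461054180074, 0.0006707461054179364]
green_button 1 [ 0.4821 -0.0644  0.0016] [9.013065690178592e-05, 9.013065690185121e-05]
blue_button 1 [0.4778 0.07   0.0068] [1.553399777736299e-05, 1.5533997777427892e-05]
blue_clamp 1 [ 0.5133 -0.4524  0.0106] [0.00014466532528941518, 0.00014466532528945752]
blue_clamp 2 [ 0.5393 -0.3395  0.0077] [0.0001800928087464138, 0.00018009280874654992]
red_clamp 1 [0.5268 0.3093 0.0095] [0.0002693334442680953, 0.0002693334442681715]
red_clamp 2 [0.5293 0.4252 0.0093] [0.00010572414749053494, 0.00010572414749022838]
green_clamp 2 [0.6252 0.2039 0.0061] [0.00010097202849725255, 0.00010097202849738575]
(157, 98) [ 0.639  -0.0841  0.012 ]
(276, 149) [ 0.6967 -0.1026  0.012 ]
(64, 369) [ 0.6006 -0.2058  0.012 ]
(184, 411) [ 0.6587 -0.2245  0.012 ]
(204, 178) [ 0.6585 -0.1183  0.0214]
(150, 340) [ 0.637  -0.1904  0.0214]
(array([ 0.6604, -0.1183,  0.0187]), [0.0008208714824124309, 0.0008208714824121449]) (array([ 0.6997, -0.1024,  0.0057]), [0.00015721502095323415, 0.00015721502095302658])
```

Emit:
carry_out(
  plan=[
    [[60,-22.8,-4.7,5,0,0,0],[60,-22.8,-4.7,5,0,0,0],[60,-22.8,-4.7,5,0,0,0],[60,-22.8,-4.7,5,0,0,0],[60,-22.8,-4.7,5,0,0,0],[60,-22.8,-4.7,5,0,0,0],[60,-22.8,-4.7,5,0,0,0],[60,-22.8,-4.7,5,0,0,0]],
  ],
)

```text
clock: 9.02
tool_pos: [0.4005, -0.1059, 0.1926]
tcp_rot: [0.707, 0.707, 0.001, 0.001]
contact_force: [1.2, 0.1, -0.3]
opening: 0.687
grasp_force: 0.0
```

```bash
python3 -c "
from h import *
print(manip.grip_depth,manip.read_state()['tool_pos'],manip.read_state()['joint_positions'])"
```

```text
0.0187 [ 0.40050699 -0.10586249  0.19264193] [ 0.06313035 -0.13771307  0.08046255  2.0419374   0.0114967   1.23544674
  0.13860481]
```

Emit:
carry_out(
  plan=[
    [[60,-6.74,-1.37,3.7,0,0,0],[60,-6.74,-1.37,3.7,0,0,0],[60,-6.74,-1.37,3.7,0,0,0],[60,-6.74,-1.37,3.7,0,0,0],[60,-6.74,-1.37,3.7,0,0,0],[60,-6.74,-1.37,3.7,0,0,0],[60,-6.74,-1.37,3.7,0,0,0]],
  ],
)

```text
clock: 9.9
tool_pos: [0.361, -0.3052, 0.0822]
tcp_rot: [0.707, 0.708, 0.0, 0.0]
contact_force: [0.6, -0.0, 0.6]
opening: 0.691
grasp_force: 0.0
```

```bash
python3 look.py g1 blackb
```

```text
9.9 [ 0.361  -0.3052  0.0822] [0.7065 0.7077 0.0004 0.0005] [ 0.5691 -0.0251  0.5834]
black_button 0.9 [317.5 251. ] (44.0, 43.0) 1633 [ 0.3587 -0.3074  0.0085]
```

Emit:
carry_out(
  plan=[
    [[60,-0.04,-0.05,2,0,0,0],[60,-0.04,-0.05,2.63,0,0,0],[60,-0.04,-0.05,2.63,0,0,0],[60,-0.04,-0.05,2.63,0,0,0],[10,-0.04,-0.05,2.63,0,0,0],[10,-0.04,-0.05,2.63,0,0,0],[10,-0.04,-0.05,2.63,0,0,0],[10,-0.04,-0.05,2.63,0,0,0]],
  ],
)

```text
clock: 11.0
tool_pos: [0.3587, -0.3072, 0.0027]
tcp_rot: [0.707, 0.707, 0.0, 0.0]
contact_force: [0.5, -1.3, -0.4]
opening: 0.325
grasp_force: 29.5
```

Emit:
carry_out(
  plan=[
    [[10,0,0,-2,0,0,0],[10,5.1,9.65,-3.7,0,0,1.7],[10,5.1,9.65,-3.7,0,0,1.7],[10,5.1,9.65,-3.7,0,0,1.7],[10,5.1,9.65,-3.7,0,0,1.7],[10,5.1,9.65,-3.7,0,0,1.7],[10,5.1,9.65,-3.7,0,0,1.7],[10,5.1,9.65,-3.7,0,0,1.7]],
  ],
)

```text
clock: 12.0
tool_pos: [0.6493, -0.1525, 0.1131]
tcp_rot: [0.803, 0.596, -0.0, -0.0]
contact_force: [-0.3, 0.2, -1.1]
opening: 0.318
grasp_force: 30.0
```

Emit:
carry_out(
  plan=[
    [[10,0,0,0,0,0,0],[10,0,0,0,0,0,0]],
  ],
)

```text
clock: 12.25
tool_pos: [0.647, -0.1556, 0.1136]
tcp_rot: [0.804, 0.594, -0.0, -0.0]
contact_force: [-0.7, -0.0, 0.9]
opening: 0.323
grasp_force: 30.0
```

```bash
python3 look.py g2
```

```text
12.25 [ 0.647  -0.1556  0.1136] [ 0.8044  0.594  -0.0003 -0.    ] [-0.7042 -0.0108  0.9364]
```

View pics/g2.png

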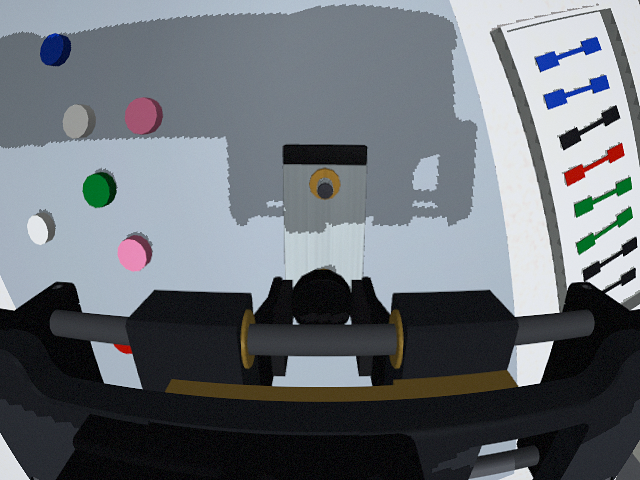

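The view shows the clamp square with the gripper: paint strip at rows 146–163, columns 284–366, collar at (325,183), button held at (321,298).

```bash
python3 - <<'E'
from h import *
np.set_printoptions(precision=4,suppress=True)
s,p=shot('wrist'); print(s['tool_pos'])
d=np.array([.294,.956,0])
for uv,z,l in [((325.3,146),.012,.065),((325,163.5),.012,.051),((325,183),.0214,.038)]: print(atz(s,p,uv,z)-d*l)
E
```

```text
[ 0.6472 -0.1553  0.1137]
[ 0.6507 -0.1556  0.012 ]
[ 0.651 -0.154  0.012]
[ 0.651  -0.1536  0.0214]
```

Emit:
carry_out(
  plan=[
    [[10,0.04,0.07,1.7,0,0,0],[10,0.04,0.07,2.9,0,0,0],[10,0.04,0.07,3.26,0,0,0],[10,0.04,0.07,3.27,0,0,0],[10,0.04,0.07,3.27,0,0,0],[55,0.04,0.07,3.27,0,0,0],[55,0.04,0.07,3.27,0,0,0],[55,0.04,0.07,3.27,0,0,0]],
  ],
)

```text
clock: 13.35
tool_pos: [0.6507, -0.1536, 0.0159]
tcp_rot: [0.804, 0.595, 0.0, 0.0]
contact_force: [-0.2, -0.0, 0.4]
opening: 0.573
grasp_force: 0.0
```

Emit:
carry_out(
  plan=[
    [[55,0,0,-2,0,0,0],[55,-1,0,-4,0,0,0],[55,-3,0,-4,0,0,0],[55,-3,0,-4,0,0,0]],
  ],
)

```text
clock: 13.85
tool_pos: [0.6219, -0.2471, 0.1372]
tcp_rot: [0.806, 0.591, -0.001, 0.002]
contact_force: [0.4, -0.6, -1.3]
opening: 0.631
grasp_force: 0.0
```

```bash
python3 look.py g3 blackb redb
```

```text
13.85 [ 0.6219 -0.2471  0.1372] [ 0.8064  0.5913 -0.0008  0.0019] [ 0.4294 -0.5755 -1.3276]
black_button 0.85 [321.  103.5] (38.890869140625, 38.890872955322266) 1224 [ 0.6518 -0.1545  0.0085]
red_button 0.6 [116. 236.] (32.0, 30.0) 804 [ 0.4431 -0.1991  0.0085]
```

View pics/g3.png

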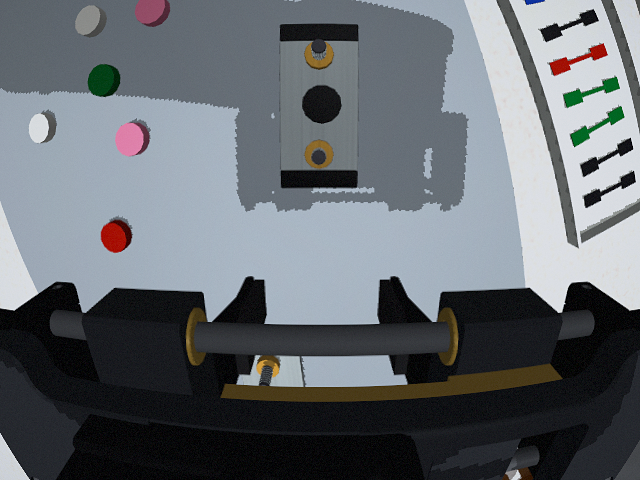

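The black button lies at (321,104), mid-plate between the collars at (319,54) and (318,154). On to red.

Emit:
carry_out(
  plan=[
    [[60,-0.24,-6.23,1.9,0,0,-1.7],[60,-0.24,-6.23,1.9,0,0,-1.7],[60,-0.24,-6.23,1.9,0,0,-1.7],[60,-0.24,-6.23,1.9,0,0,-1.7],[60,-0.24,-6.23,1.9,0,0,-1.7],[60,-0.24,-6.23,1.9,0,0,-1.7],[60,-0.24,-6.23,1.9,0,0,-1.7]],
  ],
)

```text
clock: 14.88
tool_pos: [0.4448, -0.1921, 0.0789]
tcp_rot: [0.707, 0.707, 0.0, 0.0]
contact_force: [-0.3, 0.2, -0.7]
opening: 0.688
grasp_force: 0.0
```

```bash
python3 look.py g4 redb
```

```text
14.875 [ 0.4448 -0.1921  0.0789] [0.7069 0.7073 0.0001 0.0005] [-0.3176  0.2004 -0.6678]
red_button 0.85 [314.  257.5] (45.0, 42.0) 1589 [ 0.4402 -0.1978  0.0085]
```

Emit:
carry_out(
  plan=[
    [[60,-0.2,-0.14,1.8,0,0,0],[60,-0.2,-0.14,2.53,0,0,0],[60,-0.2,-0.14,2.53,0,0,0],[60,-0.2,-0.14,2.53,0,0,0],[10,-0.2,-0.14,2.53,0,0,0],[10,-0.2,-0.14,2.53,0,0,0],[10,-0.2,-0.14,2.53,0,0,0],[10,-0.2,-0.14,2.53,0,0,0]],
  ],
)

```text
clock: 15.98
tool_pos: [0.4392, -0.1979, 0.0027]
tcp_rot: [0.707, 0.707, 0.0, 0.0]
contact_force: [0.3, 0.4, -0.0]
opening: 0.323
grasp_force: 29.5
```

Emit:
carry_out(
  plan=[
    [[10,0,0,-2,0,0,0],[10,18.85,2.96,-3.7,0,0,0.1],[10,18.85,2.96,-3.7,0,0,0.1],[10,18.85,2.96,-3.7,0,0,0.1],[10,18.85,2.96,-3.7,0,0,0.1],[10,18.85,2.96,-3.7,0,0,0.1],[10,18.85,2.96,-3.7,0,0,0.1],[10,18.85,2.96,-3.7,0,0,0.1]],
  ],
)

```text
clock: 16.98
tool_pos: [0.5069, 0.2345, 0.1018]
tcp_rot: [0.713, 0.701, 0.0, 0.0]
contact_force: [1.5, -2.0, -0.2]
opening: 0.32
grasp_force: 30.0
```

Emit:
carry_out(
  plan=[
    [[10,4.4,0.6,-0.4,0,0,0],[10,4.4,0.6,-0.4,0,0,0],[10,4.4,0.6,-0.4,0,0,0],[10,4.4,0.6,-0.4,0,0,0],[10,4.4,0.6,-0.4,0,0,0],[10,4.4,0.6,-0.4,0,0,0]],
  ],
)

```text
clock: 17.73
tool_pos: [0.5276, 0.3625, 0.1136]
tcp_rot: [0.714, 0.7, -0.0, 0.0]
contact_force: [-0.2, -0.2, -0.7]
opening: 0.319
grasp_force: 30.0
```

```bash
python3 look.py g5; cat > fine.py <<'E'
# plate centre seen from above, given the paint colour and yaw (deg): far paint strip, its box centre is 58 mm from the middle
import sys; from h import *
np.set_printoptions(precision=4,suppress=True)
c,yaw=sys.argv[1],np.radians(float(sys.argv[2])); s,p=shot('wrist'); im=p['img'].astype(int); r,g,b=im[...,0],im[...,1],im[...,2]
k={'red':(r>1.6*g+20)&(r>1.6*b+20)&(abs(g-b)<45),'green':(g>1.5*r+12)&(g>1.25*b+8),'blue':(b>1.5*r+15)&(b>1.4*g+10)}[c]
n,l,st,ce=cv2.connectedComponentsWithStats(k.astype(np.uint8)); d=np.array([-np.sin(yaw),np.cos(yaw),0])
R0=R.from_quat(s['tcp_rot']).as_matrix(); print(s['tool_pos'],'tool yaw',np.degrees(np.arctan2(R0[1,1],R0[0,1])))
for i in range(1,n):
    if st[i,4]>300 and abs(st[i,0]+st[i,2]/2-320)<120 and st[i,2]>1.5*st[i,3]:
        bx=cv2.minAreaRect(np.argwhere(l==i)[:,::-1].astype(np.float32)); q=atz(s,p,bx[0],.012); print(bx,q,'mid',q-.058*d,'tool shift units',R0.T@(q-.058*d-s['tool_pos'])/.03)
E
python3 fine.py red -1.2
```

```text
17.725 [0.5276 0.3625 0.1136] [ 0.714   0.7001 -0.0001  0.0003] [-0.1608 -0.1525 -0.7239]
[0.5275 0.3628 0.1137] tool yaw -1.107401204506239
((322.5, 150.5), (19.0, 83.0), 90.0) [0.5298 0.4252 0.012 ] mid [0.5286 0.3672 0.012 ] tool shift units [0.1486 0.0316 3.389 ]
```

View pics/g5.png

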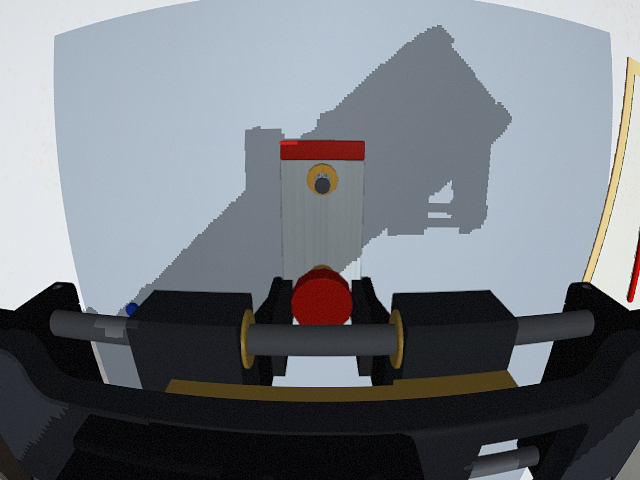

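The red clamp is square under the held red button: strip at (322,150), collar (322,180).

Emit:
carry_out(
  plan=[
    [[10,0.14,0.02,1.7,0,0,0],[10,0.14,0.02,2.9,0,0,0],[10,0.14,0.02,3.26,0,0,0],[10,0.14,0.02,3.27,0,0,0],[10,0.14,0.02,3.27,0,0,0],[55,0.14,0.02,3.27,0,0,0],[55,0.14,0.02,3.27,0,0,0],[55,0.14,0.02,3.27,0,0,0]],
  ],
)

```text
clock: 18.82
tool_pos: [0.5279, 0.3685, 0.0157]
tcp_rot: [0.713, 0.701, 0.0, 0.0]
contact_force: [0.7, -0.3, 0.2]
opening: 0.572
grasp_force: 0.0
```

Emit:
carry_out(
  plan=[
    [[55,0,0,-2,0,0,0],[55,-1,0,-4,0,0,0],[55,-3,0,-4,0,0,0],[55,-3,0,-4,0,0,0]],
  ],
)

```text
clock: 19.32
tool_pos: [0.528, 0.2729, 0.1367]
tcp_rot: [0.716, 0.698, 0.0, 0.001]
contact_force: [-0.5, 0.1, -0.1]
opening: 0.634
grasp_force: 0.0
```

```bash
python3 look.py g6 redb redc blueb
```

```text
19.325 [0.528  0.2729 0.1367] [0.7157 0.6984 0.0002 0.0014] [-0.4669  0.0985 -0.0944]
red_button 0.85 [319. 106.] (38.0, 38.0) 1185 [0.529  0.3683 0.0085]
red_clamp 0.6 1299 [318.  181.5] [0.5268 0.3098 0.012 ]
red_clamp 0.6 1256 [317.5  35. ] [0.5293 0.4241 0.012 ]
red_clamp 0.6 283 [318.5 106. ] [0.5287 0.368  0.012 ]
   mid [0.528 0.367 0.012] len 0.1143158125607755 yaw -1.2574342012606596
```

Emit:
carry_out(
  plan=[
    [[60,-6.9,-1.6,1.9,0,0,-0.1],[60,-6.9,-1.6,1.9,0,0,-0.1],[60,-6.9,-1.6,1.9,0,0,-0.1],[60,-6.9,-1.6,1.9,0,0,-0.1],[60,-6.9,-1.6,1.9,0,0,-0.1],[60,-6.9,-1.6,1.9,0,0,-0.1],[60,-6.9,-1.6,1.9,0,0,-0.1],[60,-6.9,-1.6,1.9,0,0,-0.1]],
  ],
)

```text
clock: 20.52
tool_pos: [0.4748, 0.0733, 0.0785]
tcp_rot: [0.707, 0.708, 0.0, -0.0]
contact_force: [-0.4, 0.5, 0.6]
opening: 0.688
grasp_force: 0.0
```

```bash
python3 look.py g7 blueb
```

```text
20.525 [0.4748 0.0733 0.0785] [ 0.7065  0.7077  0.0001 -0.    ] [-0.406   0.4555  0.6013]
blue_button 0.82 [324.5 252.5] (45.0, 43.0) 1571 [0.4771 0.0714 0.0085]
```

Emit:
carry_out(
  plan=[
    [[60,-0.07,0.08,1.8,0,0,0],[60,-0.07,0.08,2.52,0,0,0],[60,-0.07,0.08,2.52,0,0,0],[60,-0.07,0.08,2.52,0,0,0],[10,-0.07,0.08,2.52,0,0,0],[10,-0.07,0.08,2.52,0,0,0],[10,-0.07,0.08,2.52,0,0,0],[10,-0.07,0.08,2.52,0,0,0]],
  ],
)

```text
clock: 21.62
tool_pos: [0.477, 0.0702, 0.0028]
tcp_rot: [0.707, 0.707, 0.0, 0.0]
contact_force: [0.5, 0.2, 0.5]
opening: 0.324
grasp_force: 29.4
```

Emit:
carry_out(
  plan=[
    [[10,0,0,-2,0,0,0],[10,-15.5,1.63,-3.7,0,0,1.28],[10,-15.5,1.63,-3.7,0,0,1.28],[10,-15.5,1.63,-3.7,0,0,1.28],[10,-15.5,1.63,-3.7,0,0,1.28],[10,-15.5,1.63,-3.7,0,0,1.28],[10,-15.5,1.63,-3.7,0,0,1.28],[10,-15.5,1.63,-3.7,0,0,1.28]],
  ],
)

```text
clock: 22.62
tool_pos: [0.5225, -0.3642, 0.1105]
tcp_rot: [0.781, 0.624, 0.0, 0.0]
contact_force: [1.6, 0.5, 0.8]
opening: 0.316
grasp_force: 30.0
```

Emit:
carry_out(
  plan=[
    [[10,-0.9,0.3,-0.1,0,0,0],[10,-0.9,0.3,-0.1,0,0,0],[10,-0.9,0.3,-0.1,0,0,0],[10,-0.9,0.3,-0.1,0,0,0]],
  ],
)

```text
clock: 23.12
tool_pos: [0.5257, -0.389, 0.1131]
tcp_rot: [0.781, 0.625, 0.0, -0.0]
contact_force: [-0.9, -0.6, -0.3]
opening: 0.32
grasp_force: 30.0
```

```bash
python3 fine.py blue -12.8
```

```text
[ 0.5257 -0.389   0.1131] tool yaw -12.692626435252077
((324.0, 166.0), (20.0, 84.0), 90.0) [ 0.5394 -0.3391  0.012 ] mid [ 0.5265 -0.3956  0.012 ] tool shift units [-0.213   0.0766  3.3688]
```

Emit:
carry_out(
  plan=[
    [[10,-0.21,0.06,1.7,0,0,0],[10,-0.21,0.06,2.9,0,0,0],[10,-0.21,0.06,3.0,0,0,0],[10,-0.21,0.06,3.0,0,0,0]],
  ],
)

```text
clock: 23.68
tool_pos: [0.5264, -0.3972, 0.0245]
tcp_rot: [0.781, 0.624, 0.0, 0.001]
contact_force: [0.9, 0.0, 0.1]
opening: 0.317
grasp_force: 30.0
```

Emit:
carry_out(
  plan=[
    [[10,0.04,0,0.28,0,0,0],[10,0.04,0,0.28,0,0,0],[10,0.04,0,0.28,0,0,0],[55,0.04,0,0.28,0,0,0],[55,0.04,0,0.28,0,0,0],[55,0.04,0,0.28,0,0,0]],
  ],
)

```text
clock: 24.42
tool_pos: [0.5259, -0.3961, 0.0149]
tcp_rot: [0.782, 0.624, 0.0, 0.0]
contact_force: [-0.3, -0.1, -1.3]
opening: 0.57
grasp_force: 0.0
```

Emit:
carry_out(
  plan=[
    [[55,0,0,-2,0,0,0],[55,-1,0,-4,0,0,0],[55,-3,0,-4,0,0,0],[55,-3,0,-4,0,0,0]],
  ],
)

```text
clock: 24.92
tool_pos: [0.5023, -0.4901, 0.1361]
tcp_rot: [0.784, 0.621, -0.002, 0.002]
contact_force: [-0.6, 1.9, -0.6]
opening: 0.63
grasp_force: 0.0
```

```bash
python3 look.py g8 blueb bluec
```

```text
24.925 [ 0.5023 -0.4901  0.1361] [ 0.7838  0.621  -0.0016  0.0016] [-0.5501  1.8947 -0.5697]
blue_button 0.68 [323.  103.5] (37.0, 38.0) 1166 [ 0.5263 -0.396   0.0085]
blue_clamp 0.55 1363 [324.  178.5] [ 0.5138 -0.4526  0.012 ]
blue_clamp 0.55 1292 [323.  31.] [ 0.5393 -0.3406  0.012 ]
blue_clamp 0.55 303 [323.5 103. ] [ 0.5267 -0.396   0.012 ]
   mid [ 0.5265 -0.3966  0.012 ] len 0.11489386947689417 yaw -12.835665894735769
```

Emit:
carry_out(
  plan=[
    [[50,13.6,-3.8,1.5,0,0,-1.28],[50,13.6,-3.8,1.5,0,0,-1.28],[50,13.6,-3.8,1.5,0,0,-1.28],[50,13.6,-3.8,1.5,0,0,-1.28],[50,13.6,-3.8,1.5,0,0,-1.28],[50,13.6,-3.8,1.5,0,0,-1.28],[50,13.6,-3.8,1.5,0,0,-1.28],[50,13.6,-3.8,1.5,0,0,-1.28]],
  ],
)

```text
clock: 26.08
tool_pos: [0.4844, -0.055, 0.0894]
tcp_rot: [0.704, 0.71, 0.0, -0.001]
contact_force: [0.8, -0.6, -0.3]
opening: 0.573
grasp_force: 0.0
```

Emit:
carry_out(
  plan=[
    [[50,0,0,0,0,0,0],[50,0,0,0,0,0,0]],
  ],
)

```text
clock: 26.32
tool_pos: [0.4852, -0.0617, 0.0899]
tcp_rot: [0.708, 0.707, -0.0, 0.0]
contact_force: [-1.0, -0.7, 0.4]
opening: 0.575
grasp_force: 0.0
```

```bash
python3 look.py g9 greenb
```

```text
26.325 [ 0.4852 -0.0617  0.0899] [ 0.7076  0.7066 -0.0001  0.0001] [-0.9617 -0.7415  0.404 ]
green_button 0.74 [317.5 246.5] (41.0, 43.0) 1425 [ 0.4827 -0.0633  0.0085]
```

View pics/g9.png

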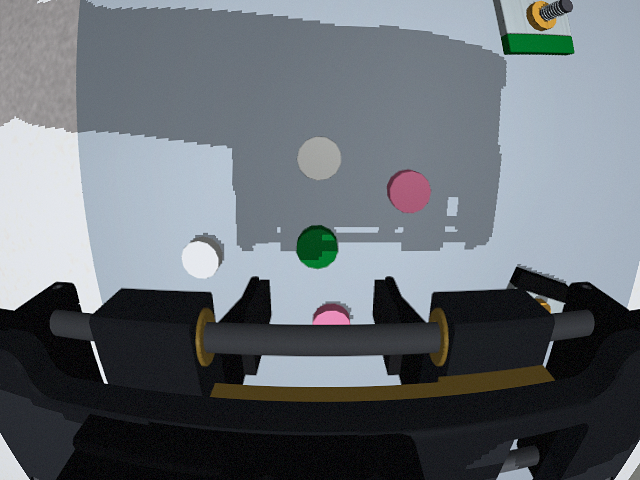

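Green at (317,246) has free space to its left and right for the fingers.

Emit:
carry_out(
  plan=[
    [[50,-0.06,-0.08,1.8,0,0,0],[50,-0.06,-0.08,2.9,0,0,0],[50,-0.06,-0.08,2.9,0,0,0],[50,-0.06,-0.08,2.9,0,0,0],[10,-0.06,-0.08,2.9,0,0,0],[10,-0.06,-0.08,2.9,0,0,0],[10,-0.06,-0.08,2.9,0,0,0],[10,-0.06,-0.08,2.9,0,0,0]],
  ],
)

```text
clock: 27.42
tool_pos: [0.4828, -0.0626, 0.0029]
tcp_rot: [0.707, 0.707, 0.0, 0.0]
contact_force: [0.1, -0.7, 1.1]
opening: 0.32
grasp_force: 30.0
```

Emit:
carry_out(
  plan=[
    [[10,0,0,-2,0,0,0],[10,6.9,5,-3.7,0,0,-0.96],[10,6.9,5,-3.7,0,0,-0.96],[10,6.9,5,-3.7,0,0,-0.96],[10,6.9,5,-3.7,0,0,-0.96],[10,6.9,5,-3.7,0,0,-0.96],[10,6.9,5,-3.7,0,0,-0.96],[10,6.9,5,-3.7,0,0,-0.96]],
  ],
)

```text
clock: 28.42
tool_pos: [0.6321, 0.1425, 0.1133]
tcp_rot: [0.646, 0.763, -0.001, -0.0]
contact_force: [-0.3, -0.6, -1.1]
opening: 0.32
grasp_force: 30.0
```

Emit:
carry_out(
  plan=[
    [[10,0,0,0,0,0,0],[10,0,0,0,0,0,0],[10,0,0,0,0,0,0]],
  ],
)

```text
clock: 28.8
tool_pos: [0.6327, 0.1441, 0.1139]
tcp_rot: [0.646, 0.764, 0.0, 0.0]
contact_force: [0.1, -0.6, -0.2]
opening: 0.321
grasp_force: 30.0
```

```bash
python3 fine.py green 9.6
```

```text
[0.6327 0.1441 0.1139] tool yaw 9.573750275347162
((325.5, 153.5), (19.0, 83.0), 90.0) [0.6255 0.204  0.012 ] mid [0.6352 0.1468 0.012 ] tool shift units [0.0756 0.0959 3.3977]
```

Emit:
carry_out(
  plan=[
    [[10,0.08,0.05,1.7,0,0,0],[10,0.08,0.05,2.9,0,0,0],[10,0.08,0.05,3.26,0,0,0],[10,0.08,0.05,3.28,0,0,0],[10,0.08,0.05,3.28,0,0,0],[55,0.08,0.05,3.28,0,0,0],[55,0.08,0.05,3.28,0,0,0],[55,0.08,0.05,3.28,0,0,0]],
  ],
)

```text
clock: 29.85
tool_pos: [0.634, 0.1471, 0.0158]
tcp_rot: [0.645, 0.764, 0.0, 0.0]
contact_force: [0.1, 0.5, -0.1]
opening: 0.568
grasp_force: 0.0
```

Emit:
carry_out(
  plan=[
    [[55,0,0,-2,0,0,0],[55,-1,0,-4,0,0,0],[55,-3,0,-4,0,0,0],[55,-3,0,-4,0,0,0]],
  ],
)

```text
clock: 30.35
tool_pos: [0.6502, 0.051, 0.1368]
tcp_rot: [0.649, 0.761, -0.0, 0.002]
contact_force: [-0.9, -0.1, 0.2]
opening: 0.63
grasp_force: 0.0
```

```bash
python3 look.py g10 greenb greenc; python3 - <<'E'
from h import *
_,a=shot('scene');_,b=shot('side'); f=lambda i:cv2.resize(i['img'],(400,300))[:,:,::-1]
A=cv2.imread('pics/g10.png')[0:300,170:570]
A2=cv2.imread('pics/g8.png')[0:300,120:520]
cv2.imwrite('pics/fin.png',cv2.vconcat([cv2.hconcat([f(a),f(b)]),cv2.hconcat([A,A2])]))
E
```

```text
30.35 [0.6502 0.051  0.1368] [ 0.6487  0.761  -0.0005  0.002 ] [-0.8898 -0.1473  0.1625]
green_button 0.65 [321.6 103.7] (37.63109588623047, 36.99864196777344) 1146 [0.6352 0.1467 0.0085]
green_clamp 0.96 1308 [322.  178.5] [0.6447 0.0895 0.012 ]
green_clamp 0.96 1267 [320.5  31. ] [0.6253 0.2031 0.012 ]
green_clamp 0.96 247 [321.5 104. ] [0.6352 0.1462 0.012 ]
   mid [0.635  0.1463 0.012 ] len 0.1152156557695023 yaw 9.66248673824891
```

View pics/fin.png

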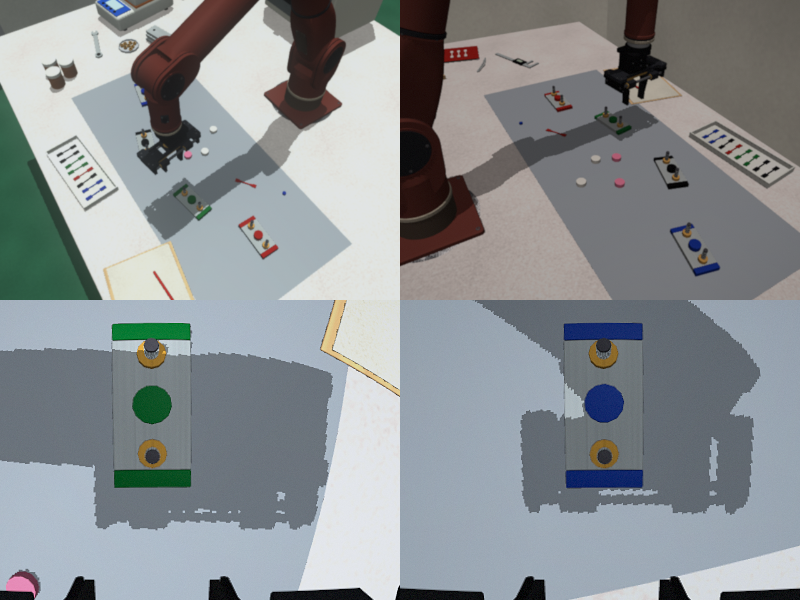

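All four buttons sit mid-plate: green (152,405) and blue (604,404) in the close-ups, red and black in the overviews. The small button and the strip are untouched. Handing in.

```bash
python3 -c "
from bench import manip; print(manip.sign_off())"
```

```text
the job is handed in; nothing more can be done
None
```

All four large buttons lie flat, midway between the collars, in the clamps of their own colours, black about 1.5 mm off across its plate; the small blue button and red strip were left alone, and the job was handed in at about 30 s.

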